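# Deflect a belt tensioner to its gauge mark

## Robot

A 6-joint arm with a two-finger parallel gripper is mounted at the origin on the work surface. World frame = base frame: x ahead of the robot, y to its left, z up, the work surface at z = 0. Lengths are in m, angles in rad, forces in N, time in s.
With the tool pointing down it reaches from about 0.35 to 0.775 m from the base axis. Payload 7.3 kg.
Tool frame: the origin (TCP) lies at the very end of the fingers, on their centre line; the grasp point (between the pads) lies 19 mm behind it (robot.hold_point_z is the distance from the TCP to the grasp point, in m); z points along the fingers, y is the line along which they close (so a half turn about z gives the same grasp; the last joint's range is limited). The gripper opens to 92 mm and grips with 3 to 60 N. Pads are 19 mm wide; open, the fingers measure 130 mm over their backs; the gripper's body (75 mm by 190 mm) begins 47 mm behind the grasp point.
Start: joints at [-1.266, 0.342, 1.524, -0, 1.275, -0.146], TCP at [0.229, -0.473, 0.227] pointing down, gripper open.
Joint ranges: [-2.53, 2.53], [-0.77, 2.02], [0.04, 2.7], [-1, 4.14], [0.28, 2.66], [-3.11, 3.11]. Speed limits (rad/s): [2.57, 2.57, 3.14, 3.14, 3.14, 3.14].

## Interface

Orientations are given as a unit quaternion [x, y, z, w].
In Python, from plant import robot gives the robot as it stands.
- The arm moves only by the shell command python3 -m creep 'ROWS' [FORCE]. ROWS is JSON, one flat list of numbers, 5 for each row, row after row: the finger opening in mm, from 0 to 91.8, then the shift along the tool's x, y, z each as a share of 500 mm, from -1 to 1, then the turn about the tool's z as a share of 45 degrees, from -1 to 1. In form: [fingers, tx, ty, tz, yaw, fingers, tx, ty, tz, yaw, ...]. A call has 1 to 5 rows; each row shifts and turns the commanded pose from where the row before left it, along the tool's axes as they then stand; what a row does not reach is not made up. A row lasts 1/12 s, in which the tool goes at most 41.7 mm and 7.16 degrees, less where a joint would pass 70% of its speed; a pose out of reach is approached as far as the arm can. A call with a number of a shift or a turn outside -1 to 1 is refused whole. A call with a gripper value outside its range is refused whole. The fingers move at their own pace and stop on an object; FORCE is the grip in N (left out, the last holds). Time passes only in rows, so rows that do not move let the fingers close. It gives the time, the measured TCP pose, the force, the opening and the grip force at its end, in the units of the state.
- robot.observe(): the state, without advancing time (a new reading comes with each control period).
- robot.camera(name): name is "scene" or "top"; returns the picture (384x512x3 uint8, red, green, blue); there is no depth.
- robot.camera_info(name): a dict with "K" (3x3 intrinsics, pixels), "k1" (the pictures are not rectified: a ray, as slopes to the right and down, at radius r is drawn at 1 + k1 r^2 times it, then the intrinsics apply), "world_from_camera" (4x4, takes a point from camera to world coordinates). Camera axes: x right, y down, z forward; pixel columns grow to the right and rows downward; lengths in m; the calibration is good to about 2 mm. A picture is of the moment at which its call begins. camera_info takes no time and is no camera call.
- robot.job_done(): hands the job in; it is judged then, once.
The state is a dict: "time_s": time; "joint_positions": joint angles; "qvel": joint speeds; "joint_torque": joint torques, N m; "eef_pos": TCP position; "orientation": TCP orientation; "force": force on the tool from outside, world axes, zero at the start; "ft_torque": the same for the moment, N m; "finger_gap": finger opening in m; "finger_force": force on a finger pad.
Only numpy, scipy, OpenCV 4.12 (cv2) and the standard library are available. Lean on these libraries where they do the work, as an engineer would, in place of code of your own. Each camera call takes 0.05 s, during which the arm holds its last target. There are 200 camera calls.

## Task

On the bench are two tensioner test plates. Take the one whose sprung arm carries a round roller (not the one with the curved slipper blade): push its arm round against the spring until its pointer stands between the two ridges of the marker clip on the scale, hold it there for two seconds, then let the arm return to rest and come clear. Do not drive the arm against its end stop, do not shift the marker clip, and leave the slipper-blade arm alone.

Things in the scene. Friction and masses are not known exactly. Their poses are not given: they have to be found in the camera images.
- roller_rig: Fixed aluminium plate 225 x 200 x 12 mm of the roller tensioner. Origin: on the arm's vertical pivot axis, at bench height; the plate reaches x -40 to 185, y -100 to 100 mm, z up. Pivot hub 44 mm wide, 56 high. The arm (24 wide, top 40 mm high) rests 32 degrees to the -y side of x and is pushed counter-clockwise seen from above; end stop at 62 degrees deflection. White scale, ticks every 5 degrees.
- pointer_tip (a point): Tip of the thin black pointer on the roller arm's end, 150 mm from the pivot axis, 35 mm high. On the line from pivot to tip, 95 mm from the pivot, stands the upright black roller, 40 mm diameter, its side 40 to 80 mm above the bench (bolt head to 84). A sideways push on it takes 3.5 N at the start, 6 N at 22 and 9 N at 44 degrees deflection; the arm springs back by itself.
- gate_mid (a point): Middle of the marker clip on this scale, 150 mm from the pivot, 18.5 mm high: a flat dark steel clip 44 mm wide along the scale, its two upright ridges 30 mm apart inside and 28.5 mm high, thumb screw outside. Clamped by friction at 22 to 44 degrees of arm deflection. The pointer passes above it; right when straight over the middle, good within 15 mm either side.
- shoe_arm (a joint): Deflection (rad, 0 at rest) of the bystander tensioner: same kind of plate, arm, pointer, scale and clip, but its arm carries an upright curved black slipper blade about 110 mm long, 66 mm high, and no roller. One plate stands to the left, the other to the right, either way round. Leave it alone.

How it is judged:
On the way:
1. the pointer of the roller arm is held between the ridges of the marker clip for a second (horizontal distance between pointer_tip and gate_mid below 0.015 m), for 1 s.
At the end, for the whole second after the job is handed in: After the hold, the roller arm is back at rest with its pointer within 15 mm of where it began, the marker clip is within 10 mm of where it began, and the slipper-blade arm is at rest (below 0.1 rad) (distance of pointer_tip from where it was at the start of the episode below 0.015 m and distance of gate_mid from where it was at the start of the episode below 0.01 m and value of joint shoe_arm below 0.1 rad); the robot touches nothing.
It fails at once if the roller arm is driven against its end stop (deflected beyond about 59 degrees) (y of pointer_tip in the frame of roller_rig above 0.068 m).
It fails at once if the marker clip is shifted by more than 10 mm (distance of gate_mid from where it was at the start of the episode above 0.01 m).
It fails at once if the slipper-blade arm is pushed beyond 0.15 rad (value of joint shoe_arm above 0.15 rad).
It also fails if it takes over 38 s, if anything falls off the work surface, if the arm or the gripper's body presses on something with over 40 N, if the wrist force passes 120 N, or if a joint passes its speed limit or range.

## Working session

There is one attempt and no reset: what is moved stays moved. The work goes in short steps, Python scripts to look and compute and a shell command to move; the robot and the scene stay as the last step left them, time stands still between calls to the robot, and variables do not carry over. Pictures are saved under pics/ and viewed, at most 10 in all, crops included, and the job is handed in when it is done.

```bash
mkdir -p pics; cat > h.py <<'E'
import numpy as np, cv2
from plant import robot
def pix2plane(name,uv,z):
    c=robot.camera_info(name);K=np.array(c["K"]);T=np.array(c["world_from_camera"])
    p=cv2.undistortPoints(np.array(uv,float).reshape(-1,1,2),K,np.array([c["k1"],0,0,0.])).reshape(-1,2)
    d=np.c_[p,np.ones(len(p))]@T[:3,:3].T;o=T[:3,3]
    return o+d*((z-o[2])/d[:,2])[:,None]
def proj(name,P):
    c=robot.camera_info(name);K=np.array(c["K"]);T=np.linalg.inv(np.array(c["world_from_camera"]))
    return cv2.projectPoints(np.array(P,float).reshape(-1,1,3),cv2.Rodrigues(T[:3,:3])[0],T[:3,3],K,np.array([c["k1"],0,0,0.]))[0].reshape(-1,2)
def save(name,f):
    im=robot.camera(name);cv2.imwrite("pics/"+f,im[:,:,::-1]);return im
E
python3 - <<'E'
from h import *
for n in("top","scene"):
    save(n,n+"0.png");print(n,robot.camera_info(n))
s=robot.observe();print(s["orientation"],s["time_s"])
from scipy.spatial.transform import Rotation as R
print(R.from_quat(s["orientation"]).as_matrix().round(3))
E
```

```text
top {'K': array([[426.50030584,   0.        , 259.06084034],
       [  0.        , 426.50030584, 196.46465681],
       [  0.        ,   0.        ,   1.        ]]), 'k1': -0.06350151168176173, 'world_from_camera': array([[ 4.46000318e-04, -9.98881132e-01,  4.72893804e-02,
         4.66097938e-01],
       [-9.99972928e-01, -7.92814302e-04, -7.31536344e-03,
        -2.75465469e-02],
       [ 7.34467021e-03, -4.72848375e-02, -9.98854444e-01,
         9.48774736e-01],
       [ 0.00000000e+00,  0.00000000e+00,  0.00000000e+00,
         1.00000000e+00]])}
scene {'K': array([[408.43176684,   0.        , 258.75870549],
       [  0.        , 408.43176684, 203.25586427],
       [  0.        ,   0.        ,   1.        ]]), 'k1': -0.03643519209762113, 'world_from_camera': array([[ 0.05868769,  0.63894869, -0.76700738,  1.11778523],
       [ 0.99820117, -0.04699256,  0.03723079, -0.03926827],
       [-0.01225507, -0.76781265, -0.64055722,  0.54360439],
       [ 0.        ,  0.        ,  0.        ,  1.        ]])}
[ 9.74703342e-01  2.23501567e-01 -5.65981298e-05 -6.64991549e-04] 0.1
[[ 0.9    0.436 -0.   ]
 [ 0.436 -0.9    0.001]
 [ 0.    -0.001 -1.   ]]
```

View pics/top0.png

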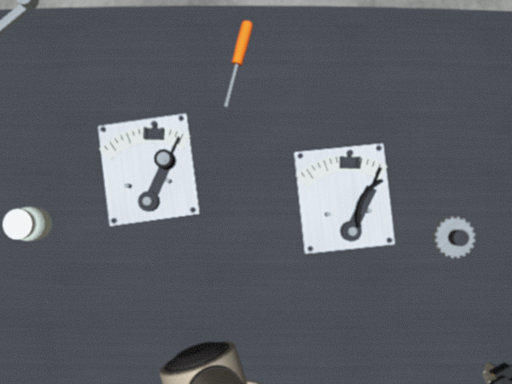

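View pics/scene0.png

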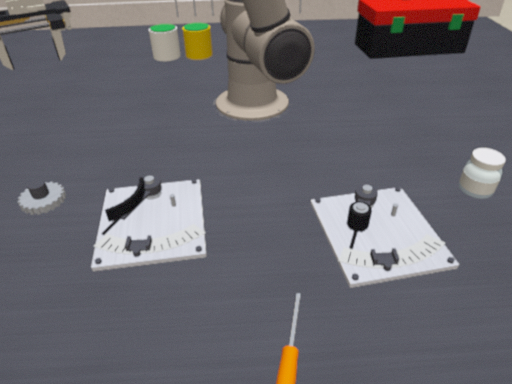

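The pictures show the roller rig on the left (+y). In the top view its hub is at about (149,201), the roller at (164,158), the pointer tip at (182,136) and the clip at (154,133). The slipper rig is on the right, with its hub at about (351,231).

```bash
cat > m.py <<'E'
from h import *
im=cv2.imread("pics/top0.png");g=cv2.cvtColor(im,6)
m=np.zeros_like(g);m[100:240,85:212]=(g[100:240,85:212]>130)*255
c=max(cv2.findContours(m,0,1)[0],key=cv2.contourArea)
W=pix2plane("top",c.reshape(-1,2),.012)[:,:2]
r=cv2.minAreaRect((W*1000).astype(np.float32));B=cv2.boxPoints(r);print("rect mm",r);print(B.round(1))
hub=pix2plane("top",[(149,201)],.056)[0]
ctr=np.array(r[0])/1000
ax=[(B[1]-B[0]),(B[2]-B[1])];x=max(ax,key=np.linalg.norm)
x=x/np.linalg.norm(x); x=x*np.sign(x@(ctr-hub[:2])); y=np.array([-x[1],x[0]])
piv=ctr-x*.0725
print("pivot",piv,"hub",hub,"plate x deg",np.degrees(np.arctan2(x[1],x[0])))
d=((cv2.cvtColor(im,cv2.COLOR_BGR2GRAY)<90)*255).astype(np.uint8)
for n,uv,z in(("roller",(164.5,158.5),.082),("tip",(182,136),.035),("clip",(154,133),.0185),("hub",(149,201),.056)):
    p=pix2plane("top",[uv],z)[0,:2]-piv;l=np.array([p@x,p@y]);print(n,l.round(4),"r",np.hypot(*l).round(4),"ang",np.degrees(np.arctan2(l[1],l[0])).round(2))
for n,uv,z in(("clip",(385,259),.0185),("roller",(360,209),.084)):
    p=pix2plane("scene",[uv],z)[0,:2]-piv;l=np.array([p@x,p@y]);print("scene",n,l.round(4),np.degrees(np.arctan2(l[1],l[0])).round(2))
cv2.imwrite("pics/crop.png",np.hstack([cv2.resize(im[105:235,90:210],None,fx=3.2,fy=3.2,interpolation=2),cv2.resize(cv2.imread("pics/scene0.png")[170:290,310:450][:, :],(400,416),interpolation=2)]))
E
python3 m.py
```

```text
rect mm ((570.934326171875, 212.10670471191406), (227.8191680908203, 205.23231506347656), 7.985734939575195)
[[443.9 297.9]
 [472.4  94.7]
 [698.  126.3]
 [669.5 329.6]]
pivot [0.49913738 0.20203452] hub [0.4986487  0.19699921 0.056     ] plate x deg 7.985740255488808
roller [ 0.079  -0.0538] r 0.0955 ang -34.26
tip [ 0.1301 -0.0884] r 0.1572 ang -34.2
clip [ 0.149  -0.0254] r 0.1511 ang -9.68
hub [-0.0012 -0.0049] r 0.0051 ang -103.53
scene clip [ 0.1536 -0.0243] -8.98
scene roller [ 0.0898 -0.0545] -31.22
```

View pics/crop.png

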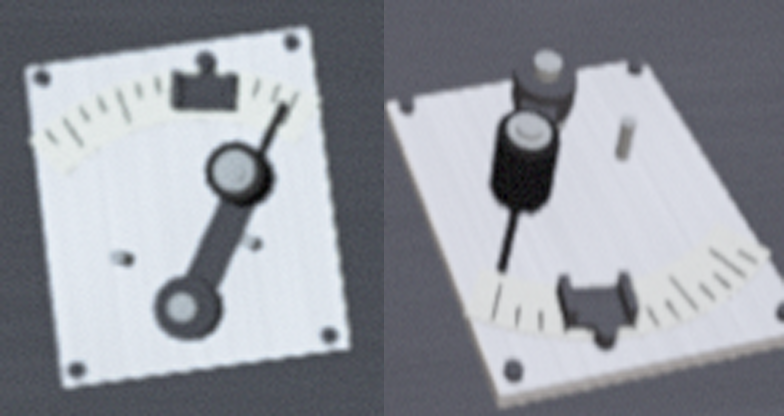

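The plate rectangle measures 228x205 mm against 225x200. The pivot matches the hub seen in the crop at (147,201). The crop also puts the clip at (154.1,133.4) and the tip at (179.4,137.8). The clip therefore sits at about -9.6° in plate axes, or 22.4° deflection.

I'll set tool x to world +y and push the roller along +y from x≈0.592. The TCP should touch at y≈0.133, with the target at y≈0.170.

```bash
python3 -m creep '[0,0,0,0,-0.15, 0,0,0,0,-0.15, 0,0,0,0,-0.15, 0,0,0,0,-0.15, 0,0,0,0,-0.15]' 10
python3 -m creep '[0,0,0,0,-0.15, 0,0,0,0,-0.15, 0,0,0,0,-0.15, 0,0,0,0,-0.15, 0,0,0,0,-0.077]'
python3 -m creep '[0,0.06,0.055,0,0, 0,0.06,0.055,0,0, 0,0.06,0.055,0,0, 0,0.06,0.055,0,0, 0,0.06,0.055,0,0]'
python3 -m creep '[0,0.06,0.055,0,0, 0,0.06,0.055,0,0, 0,0.06,0.055,0,0, 0,0.06,0.055,0,0, 0,0.06,0.055,0,0]'
python3 - <<'E'
from h import *
from scipy.spatial.transform import Rotation as R
s=robot.observe();print(s["time_s"],s["eef_pos"],R.from_quat(s["orientation"]).as_matrix().round(3),s["joint_positions"],s["finger_gap"])
E
```

```text
time_s: 0.52
eef_pos: [0.2287, -0.4723, 0.2263]
orientation: [0.866, 0.499, 0.0, -0.0]
force: [0.5, 0.4, 0.3]
finger_gap: 0.0624
finger_force: 0.0
time_s: 0.93
eef_pos: [0.2287, -0.4723, 0.2263]
orientation: [0.705, 0.71, 0.0, -0.0]
force: [-0.9, -0.2, -0.6]
finger_gap: 0.0296
finger_force: 0.0
time_s: 1.35
eef_pos: [0.3669, -0.3208, 0.2265]
orientation: [0.707, 0.707, 0.0, -0.0]
force: [1.8, -0.2, -0.6]
finger_gap: 0.0013
finger_force: 0.0
time_s: 1.77
eef_pos: [0.5044, -0.1705, 0.2265]
orientation: [0.707, 0.707, -0.0, -0.0]
force: [0.2, -0.5, 0.4]
finger_gap: 0.0002
finger_force: 0.0
1.7667 [ 0.50439551 -0.1704557   0.22646929] [[-0.001  1.    -0.001]
 [ 1.     0.001  0.   ]
 [ 0.    -0.001 -1.   ]] [-4.69803632e-01  3.56148523e-01  1.50372978e+00 -1.39560913e-04
  1.28225877e+00 -4.70561374e-01] 0.0002225989309942794
```

```bash
python3 -m creep '[0,0.068,0.022,0,0, 0,0.068,0.022,0,0, 0,0.068,0.022,0,0, 0,0.068,0.022,0,0, 0,0.068,0.022,0,0]'
python3 -m creep '[0,0.068,0.022,0,0, 0,0.068,0.022,0,0, 0,0.064,0.022,0,0, 0,0,0,0.05,0, 0,0,0,0.07,0]'
python3 -m creep '[0,0,0,0.07,0, 0,0,0,0.07,0, 0,0,0,0.07,0, 0,0,0,0.018,0, 0,0,0,0,0]'
python3 -c 'from h import *; save("scene","s1.png")'
```

```text
time_s: 2.18
eef_pos: [0.5584, -0.0004, 0.2263]
orientation: [0.707, 0.707, -0.0, -0.0]
force: [1.0, 0.1, -0.8]
finger_gap: 0.0005
finger_force: 0.0
time_s: 2.6
eef_pos: [0.5935, 0.1002, 0.1685]
orientation: [0.706, 0.709, 0.003, 0.002]
force: [1.1, -0.3, -0.7]
finger_gap: 0.0003
finger_force: 0.0
time_s: 3.02
eef_pos: [0.5892, 0.0976, 0.0497]
orientation: [0.707, 0.707, -0.003, -0.002]
force: [0.3, -0.4, -0.7]
finger_gap: 0.0004
finger_force: 0.0
```

View pics/s1.png

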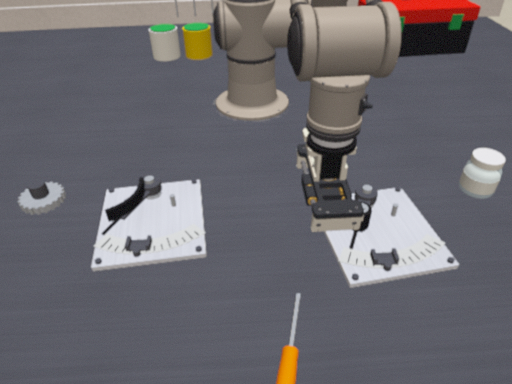

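The closed fingers stand just beside the roller, at about (335,220), with the roller at (362,215). I'll push slowly.

```bash
python3 -m creep '[0,0.014,0,0,0, 0,0.014,0,0,0, 0,0.014,0,0,0, 0,0.014,0,0,0, 0,0.014,0,0,0]'
python3 -m creep '[0,0.01,0,0,0, 0,0.01,0,0,0, 0,0.01,0,0,0, 0,0.01,0,0,0, 0,0.01,0,0,0]'
python3 -m creep '[0,0.006,0,0,0, 0,0.006,0,0,0, 0,0.006,0,0,0, 0,0,0,0,0, 0,0,0,0,0]'
python3 - <<'E'
from h import *
a=save("top","t2.png");b=save("scene","s2.png")
a=cv2.imread("pics/t2.png");b=cv2.imread("pics/s2.png")
cv2.imwrite("pics/c2.png",np.hstack([cv2.resize(a[105:235,90:210],(384,416)),cv2.resize(b[170:290,310:450],(400,416))]))
E
```

```text
time_s: 3.48
eef_pos: [0.5917, 0.1338, 0.0538]
orientation: [0.707, 0.708, 0.001, 0.001]
force: [1.1, -4.3, 3.2]
finger_gap: 0.0004
finger_force: 4.6
time_s: 3.9
eef_pos: [0.5937, 0.1565, 0.0538]
orientation: [0.707, 0.707, 0.001, 0.003]
force: [5.5, -8.0, 0.6]
finger_gap: 0.0004
finger_force: 4.2
time_s: 4.32
eef_pos: [0.5941, 0.1657, 0.0539]
orientation: [0.707, 0.707, 0.002, 0.003]
force: [6.0, -8.1, 0.7]
finger_gap: 0.0005
finger_force: 3.9
```

View pics/c2.png

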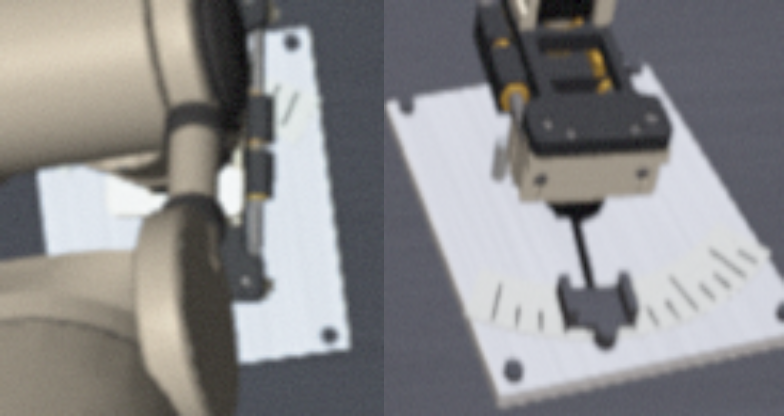

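```bash
python3 - <<'E'
from h import *
s=lambda x,y:(310+(x-384)*.35,170+y*120/416)
t=pix2plane("scene",[s(588,285)],.035)[0]
piv=np.array([.4991,.202])
c=pix2plane("scene",[s(568,280),s(627,276)],.0285)   # ridge tops
c0=pix2plane("top",[(154.1,133.4)],.0185)[0]
print("tip",t,"ridges",c,"clip top",c0)
for p in (t,c.mean(0),c0):
    d=p[:2]-piv;print(np.hypot(*d),np.degrees(np.arctan2(d[1],d[0])))
E
```

```text
tip [0.65350835 0.19027878 0.035     ] ridges [[0.64334635 0.18213437 0.0285    ]
 [0.64330049 0.2185558  0.0285    ]] clip top [0.64928432 0.19733748 0.0185    ]
0.15485259438943455 -4.341028602990671
0.144232915986905 -0.6574205665814273
0.15025667334215126 -1.7781929212381553
```

The pointer is already between the ridges, about 7 mm short of the middle. I'll push 4.5 mm more and hold for over two seconds.

```bash
python3 -m creep '[0,0.003,0,0,0, 0,0.003,0,0,0, 0,0.003,0,0,0, 0,0,0,0,0, 0,0,0,0,0]'
python3 - <<'E'
from h import *
save("scene","s3.png");b=cv2.imread("pics/s3.png")
cv2.imwrite("pics/c3.png",cv2.resize(b[200:290,330:450],(800,600),interpolation=2))
E
for i in 1; do python3 -m creep '[0,0,0,0,0, 0,0,0,0,0, 0,0,0,0,0, 0,0,0,0,0, 0,0,0,0,0]'; done
```

```text
time_s: 4.83
eef_pos: [0.5944, 0.17, 0.0539]
orientation: [0.707, 0.707, 0.002, 0.003]
force: [7.8, -7.1, 0.0]
finger_gap: 0.0007
finger_force: 4.0
time_s: 5.3
eef_pos: [0.5943, 0.1699, 0.054]
orientation: [0.707, 0.707, 0.002, 0.003]
force: [6.8, -7.2, 0.2]
finger_gap: 0.0002
finger_force: 4.0
```

View pics/c3.png

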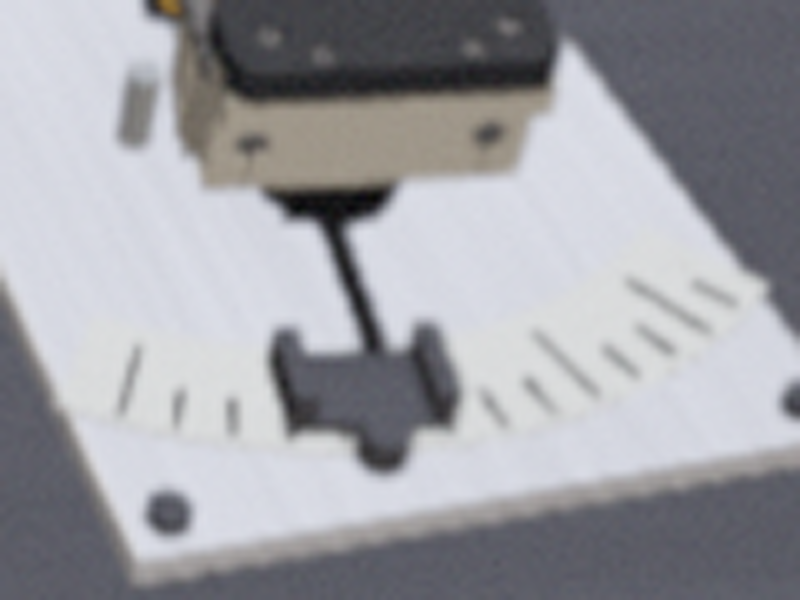

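The pointer at about (375,345) runs into the middle of the clip, whose ridges are at x≈285 and 435. I'll hold, then follow the arm back and lift clear.

```bash
python3 -m creep '[0,0,0,0,0, 0,0,0,0,0, 0,0,0,0,0, 0,0,0,0,0, 0,0,0,0,0]' >/dev/null
python3 -m creep '[0,0,0,0,0, 0,0,0,0,0, 0,0,0,0,0, 0,0,0,0,0, 0,0,0,0,0]' >/dev/null
python3 -m creep '[0,0,0,0,0, 0,0,0,0,0, 0,0,0,0,0, 0,0,0,0,0, 0,0,0,0,0]' >/dev/null
python3 -m creep '[0,0,0,0,0, 0,0,0,0,0, 0,0,0,0,0, 0,0,0,0,0, 0,0,0,0,0]' >/dev/null
python3 -m creep '[0,0,0,0,0, 0,0,0,0,0, 0,0,0,0,0, 0,0,0,0,0, 0,0,0,0,0]'
python3 -m creep '[0,-0.01,0,0,0, 0,-0.01,0,0,0, 0,-0.01,0,0,0, 0,-0.01,0,0,0, 0,-0.01,0,0,0]'
python3 -m creep '[0,-0.01,0,0,0, 0,-0.02,0,0,0, 0,-0.02,0,0,0, 0,-0.02,0,0,0, 0,-0.02,0,0,0]'
python3 -m creep '[0,0,0,-0.03,0, 0,0,0,-0.06,0, 0,0,0,-0.06,0, 0,0,0,-0.06,0, 0,0,0,-0.06,0]'
python3 -m creep '[0,-0.06,0,0,0, 0,-0.06,0,0,0, 0,-0.06,0,0,0, 0,-0.06,0,0,0, 0,0,0,0,0]'
python3 -m creep '[0,0,0,0,0, 0,0,0,0,0, 0,0,0,0,0, 0,0,0,0,0, 0,0,0,0,0]'
python3 - <<'E'
from h import *
save("scene","s4.png")
E
```

```text
time_s: 7.38
eef_pos: [0.5943, 0.1699, 0.054]
orientation: [0.707, 0.707, 0.002, 0.003]
force: [7.5, -8.1, -0.7]
finger_gap: 0.0005
finger_force: 4.0
time_s: 7.8
eef_pos: [0.5906, 0.1459, 0.0524]
orientation: [0.707, 0.707, -0.001, -0.0]
force: [-1.9, -3.0, 0.8]
finger_gap: 0.0008
finger_force: 1.3
time_s: 8.22
eef_pos: [0.5917, 0.1003, 0.0528]
orientation: [0.707, 0.707, 0.0, 0.0]
force: [0.1, -0.0, 0.2]
finger_gap: 0.0001
finger_force: 0.0
time_s: 8.63
eef_pos: [0.5914, 0.1005, 0.1892]
orientation: [0.707, 0.707, 0.0, 0.0]
force: [0.6, 0.4, 0.5]
finger_gap: 0.0004
finger_force: 0.0
time_s: 9.05
eef_pos: [0.5916, -0.0244, 0.1879]
orientation: [0.708, 0.706, -0.0, 0.001]
force: [-0.5, 0.2, 0.1]
finger_gap: 0.0004
finger_force: 0.0
time_s: 9.47
eef_pos: [0.5914, -0.0178, 0.1877]
orientation: [0.706, 0.708, 0.0, 0.0]
force: [-0.2, -0.1, -0.4]
finger_gap: 0.0004
finger_force: 0.0
```

View pics/s4.png

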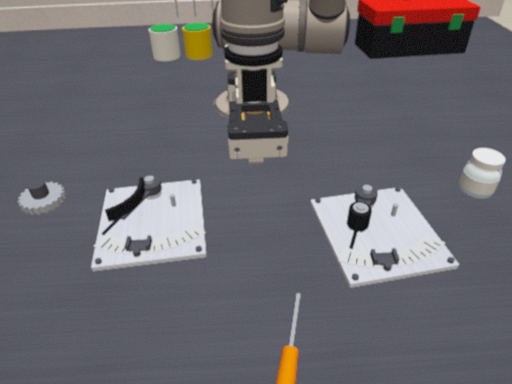

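The roller arm is back at rest, with the roller at (360,215) and the tip at about (351,247). The clip at (385,259) and the slipper arm are unchanged, and the robot is clear.

```bash
python3 -c 'from plant import robot; print(robot.job_done())'
```

```text
the job is handed in; nothing more can be done
None
```

The roller arm's pointer was held between the clip ridges for over two seconds and then returned to rest; the marker clip and slipper arm look unmoved in the last picture, and the job was handed in at about 9.5 s with the robot clear (no verdict was returned).

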